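# Feel whether the grinding-ball case is really empty

## Task

The low oblong latched case on the bench should have been emptied, but a loose steel ball may still be shut inside. Lift it well clear of the bench and tip it lengthwise, about 20 degrees or more, and back to level, twice, feeling for a rolling ball or its weight. Then set it down, without dropping it, flat inside the steel tray if it is empty, or flat in the middle of the rubber mat if something is still inside.

Things in the scene. Friction and masses are not known exactly. Their poses are not given: they have to be found in the camera images.
- case_center (a point): Centre (29 mm up) of the shut, loose case: low grey plastic box, 120 mm long (x) x 58 wide (y) x 58 high (z), plain upright sides, small steel latch on the -x end. Stands upright. Empty: 0.13-0.19 kg; with the unseen loose steel ball (44 mm, 0.35 kg, rolls 35 mm either way along x): 0.48-0.54 kg. Beyond it, not part of the job: taller square case (85 x 85 x 95 mm), amber jar, spanner.
- tray: The place for an empty case: a fixed shallow stainless-steel tray, 190 mm (x) by 140 mm (y) outside, rim 12 mm high, walls 4 mm thick, floor about 4 mm above the bench. Origin: centre of its underside, at bench height. z up.
- mat: The place for a case with something still inside: a fixed flat black rubber mat, 190 mm (x) by 140 mm (y), 4 mm thick. Origin: centre of its underside, at bench height. z up. Tray and mat lie on opposite sides of the case and may change places.
Not all that is in view belongs to the job. Leave any blue look-alike of the tray alone. What is shaped like the part that bears case_center but brown is not meant.

How it is judged:
On the way, in this order (a step that is already met when the one before it is completed fails the run):
1. the case is lifted well clear of the bench (at least 50 mm) (height (world z) of case_center above 0.08 m), for 0.1 s.
2. held up, it is tipped by more than 12 degrees (height (world z) of case_center above 0.08 m and angle between case_center's own z axis and vertical above 0.21 rad and angle between case_center's own y axis and vertical between 1.31 and 1.83 rad), for 0.1 s.
3. still held up, it is brought back to within 6 degrees of level (height (world z) of case_center above 0.08 m and angle between case_center's own z axis and vertical below 0.105 rad), for 0.02 s.
4. held up, it is tipped by more than 12 degrees a second time (all of step 2), for 0.1 s.
At the end, for the whole second after the job is handed in: The case is at rest, upright within 5 degrees, its centre within 47 mm of the centre of the steel tray and pressing on it with less than 3.3 N (empty), or within 47 mm of the centre of the rubber mat and pressing on it with more than 3.3 N (ball inside) (angle between case_center's own z axis and vertical below 0.087 rad and linear speed of case below 0.03 m/s and ((horizontal distance between case_center and tray below 0.047 m and height (world z) of case_center below 0.045 m and contact force between case and tray between 0.5 and 3.3 N) or (horizontal distance between case_center and mat below 0.047 m and height (world z) of case_center below 0.045 m and contact force between case and mat above 3.3 N))); the robot touches nothing.
It fails at once if the case is dropped (falls freely faster than 0.6 m/s, some 18 mm) (linear speed of case above 0.6 m/s and contact force between case and the fingers below 0.05 N).
It also fails if it takes over 45 s, if anything falls off the work surface, if the arm or the gripper's body presses on something with over 40 N, if the wrist force passes 120 N, or if a joint passes its speed limit or range.

## Robot

A 7-joint arm with a two-finger parallel gripper is mounted at the origin on the work surface. World frame = base frame: x ahead of the robot, y to its left, z up, the work surface at z = 0. Lengths are in m, angles in rad, forces in N, time in s.
With the tool pointing down it reaches from about 0.425 to 0.925 m from the base axis. Payload 6.8 kg.
Tool frame: the origin (TCP) lies at the very end of the fingers, on their centre line; the grasp point (between the pads) lies 19 mm behind it (arm.pinch_z is the distance from the TCP to the grasp point, in m); z points along the fingers, y is the line along which they close (so a half turn about z gives the same grasp; the last joint's range is limited). The gripper opens to 85 mm and grips with 20 to 120 N. Pads are 22 mm wide; open, the fingers measure 114 mm over their backs; the gripper's body (76 mm by 85 mm) begins 54 mm behind the grasp point. The pads swing forward as they close: fully open they stand 13 mm farther back than shut.
Start: joints at [-0.108, 0.477, 0.022, 1.555, -0.011, 1.109, -0.083], TCP at [0.675, 0, 0.231] pointing down, gripper open.
Joint ranges: [-2.96, 2.96], [-0.34, 2.1], [-1.41, 1.46], [0.24, 2.44], [-1.37, 4.51], [0.17, 1.92], [-2.96, 2.96]. Speed limits (rad/s): [2.39, 2.39, 3.14, 3.14, 3.14, 3.14, 3.14].

## Interface

Orientations are given as a unit quaternion [x, y, z, w].
In Python, from station import arm gives the robot as it stands.
- The arm moves only by the tool carry_out, never from a script. Its argument "targets" is a list of rows, each an object of numbers: "tx", "ty", "tz": the shift along the world's x, y, z in mm; "rx", "ry", "rz": the turn, a rotation vector about the world's x, y, z in degrees; "claw": the closure, from 0 (fully open) to 1 (shut). A call has 1 to 12 rows; each row is the pose to reach, as a shift and turn from the pose commanded when the call began; what a row does not reach only later rows make up. A row lasts 1/8 s, in which the tool goes at most 62.5 mm and 10.7 degrees, less where a joint would pass 70% of its speed; a pose out of reach is approached as far as the arm can. A call with a gripper value outside its range is refused whole. The fingers move at their own pace and stop on an object; "force" is the grip in N (left out, the last holds). Time passes only in rows, so rows that repeat a pose let the fingers close. It gives the time, the measured TCP pose, the force, the opening and the grip force at its end, in the units of the state.
- arm.get_state(): the state, without advancing time (a new reading comes with each control period).
- arm.get_image(name): name is "scene" or "side" or "wrist"; returns a dict with "frame" (420x560x3 uint8, red, green, blue), "fx", "fy", "cx", "cy" (pixels), "R" (3x3) and "t" (3): a world point X has camera coordinates R X + t. Camera axes: x right, y down, z forward; pixel columns grow to the right and rows downward; lengths in m; the calibration is good to about 2 mm. A picture is of the moment at which its call begins. There is no depth.
- arm.hand_in(): hands the job in; it is judged then, once.
The state is a dict: "time_s": time; "joint_positions": joint angles; "dq": joint speeds; "joint_efforts": joint torques, N m; "ee_pos": TCP position; "tcp_rot": TCP orientation; "contact_force": force on the tool from outside, world axes, zero at the start; "wrist_torque": the same for the moment, N m; "opening": finger opening in m; "grip_force": force on a finger pad.
Only numpy, scipy, OpenCV 4.12 (cv2) and the standard library are available. Lean on these libraries where they do the work, as an engineer would, in place of code of your own. Each camera call takes 0.05 s, during which the arm holds its last target. There are 200 camera calls.

## Working session

There is one attempt and no reset: what is moved stays moved. The work goes in short steps, Python scripts to look and compute and a tool call to move; the robot and the scene stay as the last step left them, time stands still between calls to the robot, and variables do not carry over. Pictures are saved under pics/ and viewed, at most 10 in all, crops included, and the job is handed in when it is done.

Besides the shell and the picture viewer there is one more tool, called after "Call:" by a JSON object that holds its "method" and its "body", one argument or row to a line. carry_out: Moves the arm, as the interface text tells. Its arguments: {"type":"object","properties":{"targets":{"type":"array"},"force":{"type":"number"}},"required":["targets"]}

```bash
mkdir -p pics; cat > h.py <<'E'
import numpy as np,cv2,pickle
from station import arm
def snap(n,f):
    im=arm.get_image(n); pickle.dump(im,open(f'pics/{f}.pkl','wb')); cv2.imwrite(f'pics/{f}.png',im['frame'][:,:,::-1]); return im
def load(f): return pickle.load(open(f'pics/{f}.pkl','rb'))
def ray(im,u,v):
    R=np.array(im['R']);t=np.array(im['t'])
    return -R.T@t, R.T@np.array([(u-im['cx'])/im['fx'],(v-im['cy'])/im['fy'],1])
def onz(im,u,v,z):
    o,d=ray(im,u,v); return o+d*(z-o[2])/d[2]
def tri(i1,p1,i2,p2):
    o1,d1=ray(i1,*p1);o2,d2=ray(i2,*p2)
    s=np.linalg.lstsq(np.c_[d1,-d2],o2-o1,rcond=None)[0]
    a,b=o1+s[0]*d1,o2+s[1]*d2
    return (a+b)/2,np.linalg.norm(a-b)
E
python3 - <<'E'
from h import *
a=[snap(n,n+'0')['frame'] for n in('scene','side')]
cv2.imwrite('pics/both.png',cv2.resize(np.hstack(a),None,fx=1,fy=1)[:,:,::-1])
s=arm.get_state();print(s['time_s'],s['ee_pos'],s['tcp_rot'],s['contact_force'])
E
```

```text
0.1 [ 6.74478506e-01 -8.57451646e-06  2.30428844e-01] [ 7.07090227e-01  7.07122857e-01 -6.25523401e-04 -5.34719442e-04] [-0.07309499  0.80631404  0.44753318]
```

View pics/scene0.png

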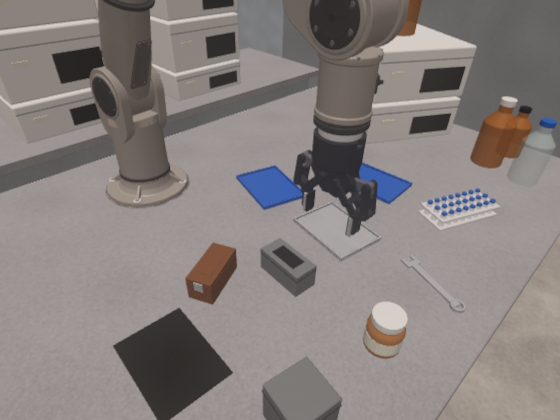

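View pics/side0.png

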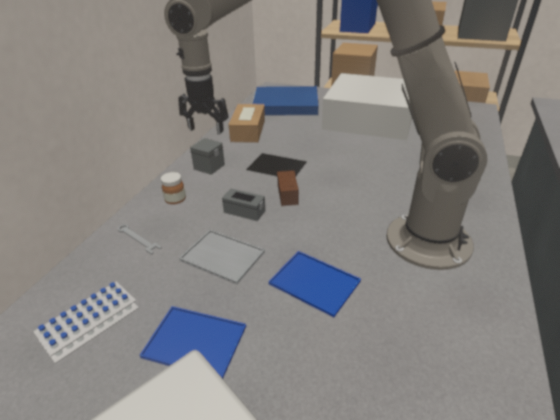

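The scene view shows the case at about (288,266), the tray at (336,229) and the mat at (172,360). In the side view the case is at (244,204), the tray at (222,256) and the mat at (277,165). The brown look-alike box and the blue trays should be ignored. Next I enlarge the case.

```bash
python3 - <<'E'
from h import *
a=load('scene0')['frame'][225:305,245:330]; b=load('side0')['frame'][180:230,210:280]
f=lambda x,s:cv2.resize(x,None,fx=s,fy=s,interpolation=cv2.INTER_CUBIC)
A=f(a,5);B=f(b,5);c=np.zeros((400,425+350,3),np.uint8);c[:,:425]=A;c[:250,425:]=B
cv2.imwrite('pics/crop.png',c[:,:,::-1])
S=load('scene0');D=load('side0')
# mat, tray masks
for im,n,box in((S,'scene',(100,300,240,420)),(D,'side',(240,145,312,185))):
    x0,y0,x1,y1=box;g=im['frame'][y0:y1,x0:x1].max(2)
    m=(g<45).astype(np.uint8); cs=cv2.findContours(m,0,2)[0];c=max(cs,key=cv2.contourArea)
    r=cv2.approxPolyDP(cv2.convexHull(c),4,True)[:,0]+[x0,y0]
    print(n,[(p.tolist(),np.round(onz(im,*p,.004),3)[:2].tolist()) for p in r])
for im,u,v in((S,336,229),(D,222,256),(S,288,262),(D,244,200)): print(np.round(onz(im,u,v,.01),3))
E
```

```text
Traceback (most recent call last):
ValueError: max() iterable argument is empty
```

View pics/crop.png

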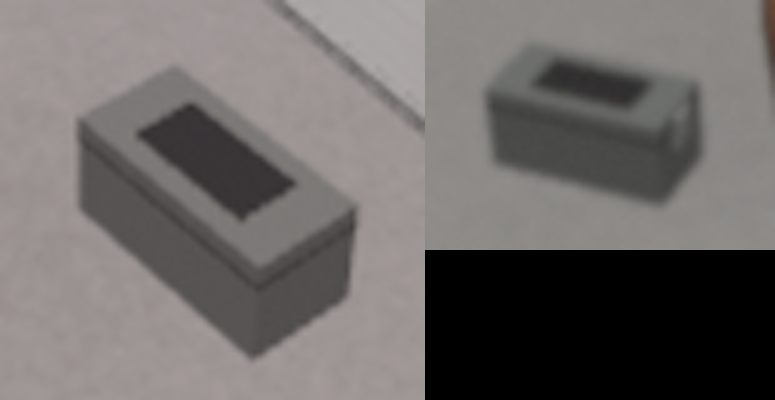

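The crop shows the four top corners of the case in both views (scene: left, top, right, front; side: the same lid with the latch at the right end), and the base corners too.

```bash
python3 - <<'E'
from h import *
S=load('scene0');D=load('side0')
s=np.array([(78,122),(175,67),(357,208),(258,280)])/5+[245,225]
d=(np.array([(487,93),(530,43),(698,85),(660,133)])-[425,0])/5+[210,180]
ps=np.array([onz(S,*p,.058) for p in s]);pd=np.array([onz(D,*p,.058) for p in d])
print(ps.round(3),ps.mean(0).round(4));print(pd.round(3),pd.mean(0).round(4))
for p in ps:
    j=np.argmin(np.linalg.norm(pd-p,axis=1));i=[k for k in range(4) if ps[k] is p] 
    k=int(np.argmin(np.linalg.norm(ps-p,axis=1)));print(k,j,[np.round(x,4) for x in tri(S,s[k],D,d[j])])
print('base',[onz(S,u/5+245,v/5+225,0).round(3)[:2] for u,v in((80,210),(255,357),(348,297))],[onz(D,(u-425)/5+210,v/5+180,0).round(3)[:2] for u,v in((495,163),(662,205),(702,155))])
def quad(im,box,lo,hi,z,n):
    x0,y0,x1,y1=box;h=cv2.cvtColor(im['frame'],cv2.COLOR_RGB2HSV)[y0:y1,x0:x1]
    m=cv2.inRange(h,lo,hi);m=cv2.morphologyEx(m,cv2.MORPH_OPEN,np.ones((3,3)));c=max(cv2.findContours(m,0,2)[0],key=cv2.contourArea)
    q=cv2.approxPolyDP(cv2.convexHull(c),5,True)[:,0]+[x0,y0]
    w=np.array([onz(im,*p,z)[:2] for p in q]);r=cv2.minAreaRect((w*1000).astype(np.float32));print(n,cv2.contourArea(c),q.tolist(),w.round(3).tolist(),r)
for im,u,v in((S,172,360),(D,277,165),(S,336,229),(D,222,256),(S,300,225),(D,200,220),(S,250,300)): print(im['frame'][v,u],onz(im,u,v,.004).round(3)[:2])
quad(S,(105,305,240,415),(0,0,0),(180,255,60),.004,'matS')
quad(D,(240,145,312,185),(0,0,0),(180,255,75),.004,'matD')
E
```

```text
[[ 0.499  0.006  0.058]
 [ 0.502  0.064  0.058]
 [ 0.62   0.056  0.058]
 [ 0.62  -0.005  0.058]] [0.5601 0.0303 0.058 ]
[[0.61  0.063 0.058]
 [0.609 0.004 0.058]
 [0.49  0.015 0.058]
 [0.493 0.07  0.058]] [0.5503 0.0381 0.058 ]
0 2 [array([0.4933, 0.0095, 0.0529]), np.float64(0.0023)]
1 3 [array([0.4965, 0.0667, 0.0542]), np.float64(0.0044)]
2 0 [array([0.6155, 0.0586, 0.0533]), np.float64(0.0048)]
3 1 [array([ 0.6145, -0.0022,  0.0526]), np.float64(0.0041)]
base [array([0.497, 0.008]), array([0.614, 0.003]), array([0.619, 0.058])] [array([0.614, 0.058]), array([0.497, 0.066]), array([0.492, 0.009])]
[49 45 43] [ 0.563 -0.272]
[51 49 47] [ 0.554 -0.27 ]
[170 165 165] [0.532 0.243]
[153 153 151] [0.528 0.247]
[125 121 121] [0.456 0.187]
[142 139 136] [0.665 0.121]
[155 147 145] [ 0.556 -0.078]
matS 6844.0 [[180, 310], [230, 373], [175, 414], [155, 414], [115, 345]] [[0.477, -0.199], [0.656, -0.213], [0.65, -0.322], [0.627, -0.345], [0.462, -0.331]] ((560.3770751953125, -272.2189636230469), (133.73773193359375, 185.94854736328125), 85.47714233398438)
matD 673.5 [[249, 169], [262, 154], [303, 162], [297, 172]] [[0.642, -0.212], [0.639, -0.334], [0.468, -0.321], [0.467, -0.244]] ((553.7935791015625, -270.4897766113281), (122.3275146484375, 174.08856201171875), 88.53587341308594)
```

Call:
{"method": "carry_out", "body": {
  "targets": [
    {"tx": -119,"ty": 34,"rz": -94,"claw": 0},
    {"tx": -119,"ty": 34,"rz": -94},
    {"tx": -119,"ty": 34,"rz": -94},
    {"tx": -119,"ty": 34,"rz": -94},
    {"tx": -119,"ty": 34,"rz": -94},
    {"tx": -119,"ty": 34,"rz": -94},
    {"tx": -119,"ty": 34,"rz": -94},
    {"tx": -119,"ty": 34,"rz": -94},
    {"tx": -119,"ty": 34,"rz": -94},
    {"tx": -119,"ty": 34,"rz": -94},
    {"tx": -119,"ty": 34,"rz": -94}
  ]
}}

```text
validation failed for argument at $.ta...
```

```bash
python3 - <<'E'
from h import *
im=snap('wrist','w1');s=arm.get_state();print(s['time_s'],s['ee_pos'],s['tcp_rot'],np.round(s['joint_positions'],2));print(np.round(-np.array(im['R']).T@im['t'],3))
E
```

```text
0.15 [ 6.74573135e-01 -1.09406628e-05  2.30540145e-01] [ 7.07102881e-01  7.07110339e-01 -5.27025491e-04 -4.53548827e-04] [-0.11  0.48  0.02  1.56 -0.01  1.11 -0.08]
[0.676 0.066 0.373]
```

View pics/w1.png

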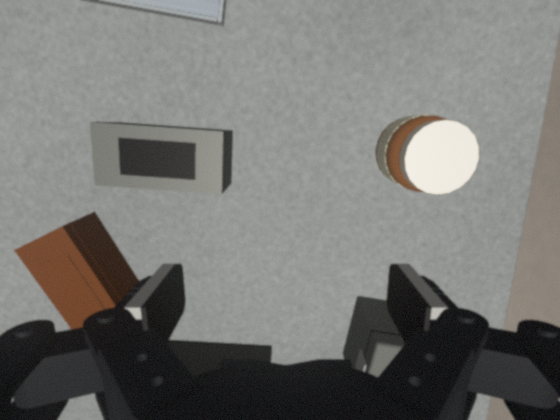

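The call was refused, so the arm has not moved. This wrist view still shows the lid corners at (92,122), (224,129), (222,193) and (95,187), the tray edge at the top, and a brown corner at (95,213). I use it and resend the full rows.

```bash
python3 - <<'E'
from h import *
W=load('w1');S=load('scene0');D=load('side0')
c=np.array([(92,122),(224,129),(222,193),(95,187)]);p=np.array([onz(W,*q,.058)for q in c]);print(p.round(3),p.mean(0).round(4))
s=np.array([(78,122),(175,67),(357,208),(258,280)])/5+[245,225]
for i,j in((0,1),(1,2),(2,3),(3,0)):print([np.round(x,4) for x in tri(W,c[i],S,s[j])])
print(onz(W,95,213,.058).round(3),onz(W,140,290,.058).round(3),onz(W,222,22,.012).round(3))
E
```

```text
[[0.501 0.067 0.058]
 [0.62  0.061 0.058]
 [0.615 0.002 0.058]
 [0.495 0.008 0.058]] [0.5578 0.0344 0.058 ]
[array([0.4992, 0.0671, 0.0547]), np.float64(0.0002)]
[array([0.6181, 0.0605, 0.0527]), np.float64(0.0017)]
[array([6.141e-01, 6.000e-04, 4.990e-02]), np.float64(0.0011)]
[array([0.4955, 0.0078, 0.0561]), np.float64(0.0025)]
[ 0.492 -0.018  0.058] [ 0.526 -0.1    0.058] [0.614 0.16  0.012]
```

Call:
{"method": "carry_out", "body": {
  "targets": [
    {"tx": -119,"ty": 34,"tz": 0,"rx": 0,"ry": 0,"rz": -94,"claw": 0},
    {"tx": -119,"ty": 34,"tz": 0,"rx": 0,"ry": 0,"rz": -94,"claw": 0},
    {"tx": -119,"ty": 34,"tz": 0,"rx": 0,"ry": 0,"rz": -94,"claw": 0},
    {"tx": -119,"ty": 34,"tz": 0,"rx": 0,"ry": 0,"rz": -94,"claw": 0},
    {"tx": -119,"ty": 34,"tz": 0,"rx": 0,"ry": 0,"rz": -94,"claw": 0},
    {"tx": -119,"ty": 34,"tz": 0,"rx": 0,"ry": 0,"rz": -94,"claw": 0},
    {"tx": -119,"ty": 34,"tz": 0,"rx": 0,"ry": 0,"rz": -94,"claw": 0},
    {"tx": -119,"ty": 34,"tz": 0,"rx": 0,"ry": 0,"rz": -94,"claw": 0},
    {"tx": -119,"ty": 34,"tz": 0,"rx": 0,"ry": 0,"rz": -94,"claw": 0},
    {"tx": -119,"ty": 34,"tz": 0,"rx": 0,"ry": 0,"rz": -94,"claw": 0},
    {"tx": -119,"ty": 34,"tz": 0,"rx": 0,"ry": 0,"rz": -94,"claw": 0}
  ]
}}

```text
time_s: 1.52
ee_pos: [0.5559, 0.034, 0.2312]
tcp_rot: [0.999, -0.034, -0.0, 0.0]
contact_force: [1.1, 1.3, 0.3]
opening: 0.0853
grip_force: 0.0
```

Call:
{"method": "carry_out", "body": {
  "targets": [
    {"tx": 1.5,"ty": 0.5,"tz": -40,"rx": 0,"ry": 0,"rz": 0.6,"claw": 0},
    {"tx": 1.5,"ty": 0.5,"tz": -80,"rx": 0,"ry": 0,"rz": 0.6,"claw": 0},
    {"tx": 1.5,"ty": 0.5,"tz": -120,"rx": 0,"ry": 0,"rz": 0.6,"claw": 0},
    {"tx": 1.5,"ty": 0.5,"tz": -150,"rx": 0,"ry": 0,"rz": 0.6,"claw": 0},
    {"tx": 1.5,"ty": 0.5,"tz": -170,"rx": 0,"ry": 0,"rz": 0.6,"claw": 0},
    {"tx": 1.5,"ty": 0.5,"tz": -190,"rx": 0,"ry": 0,"rz": 0.6,"claw": 0},
    {"tx": 1.5,"ty": 0.5,"tz": -205,"rx": 0,"ry": 0,"rz": 0.6,"claw": 0},
    {"tx": 1.5,"ty": 0.5,"tz": -217,"rx": 0,"ry": 0,"rz": 0.6,"claw": 0},
    {"tx": 1.5,"ty": 0.5,"tz": -217,"rx": 0,"ry": 0,"rz": 0.6,"claw": 0}
  ]
}}

```text
time_s: 2.65
ee_pos: [0.5571, 0.0344, 0.0136]
tcp_rot: [1.0, -0.029, -0.001, 0.0]
contact_force: [-0.2, -0.3, 0.3]
opening: 0.0853
grip_force: 0.0
```

```bash
python3 - <<'E'
from h import *
a=snap('scene','s2')['frame'][170:320,210:390];im=snap('wrist','w2');s=arm.get_state();print(s['ee_pos'],np.round(s['contact_force'],2),np.round(s['wrist_torque'],3))
c=np.zeros((420,700,3),np.uint8);c[:250,:300]=cv2.resize(a,(300,250));c[:300,300:]=cv2.resize(im['frame'],(400,300));cv2.imwrite('pics/p2.png',c[:300,:,::-1])
E
```

```text
[0.55788043 0.03445872 0.01467246] [-0.36 -0.45 -0.09] [ 0.079 -0.008 -0.044]
```

View pics/p2.png

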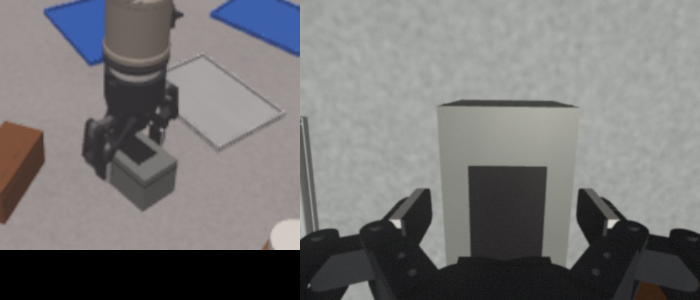

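The fingers straddle the case: in the wrist half the lid spans columns 440–577, centred between the pads at 415 and 600, and nothing is touching. I close, then lift.

Call:
{"method": "carry_out", "body": {
  "targets": [
    {"tx": 0,"ty": 0,"tz": 0,"rx": 0,"ry": 0,"rz": 0,"claw": 1},
    {"tx": 0,"ty": 0,"tz": 0,"rx": 0,"ry": 0,"rz": 0,"claw": 1},
    {"tx": 0,"ty": 0,"tz": 0,"rx": 0,"ry": 0,"rz": 0,"claw": 1},
    {"tx": 0,"ty": 0,"tz": 0,"rx": 0,"ry": 0,"rz": 0,"claw": 1},
    {"tx": 0,"ty": 0,"tz": 0,"rx": 0,"ry": 0,"rz": 0,"claw": 1},
    {"tx": 0,"ty": 0,"tz": 0,"rx": 0,"ry": 0,"rz": 0,"claw": 1}
  ],
  "force": 80
}}

```text
time_s: 3.5
ee_pos: [0.5582, 0.0343, 0.0152]
tcp_rot: [1.0, -0.03, 0.001, -0.0]
contact_force: [-0.3, 0.6, 6.0]
opening: 0.0575
grip_force: 86.6
```

Call:
{"method": "carry_out", "body": {
  "targets": [
    {"tx": 0,"ty": 0,"tz": 8,"rx": 0,"ry": 0,"rz": 0,"claw": 1},
    {"tx": 0,"ty": 0,"tz": 25,"rx": 0,"ry": 0,"rz": 0,"claw": 1},
    {"tx": 0,"ty": 0,"tz": 50,"rx": 0,"ry": 0,"rz": 0,"claw": 1},
    {"tx": 0,"ty": 0,"tz": 75,"rx": 0,"ry": 0,"rz": 0,"claw": 1},
    {"tx": 0,"ty": 0,"tz": 100,"rx": 0,"ry": 0,"rz": 0,"claw": 1},
    {"tx": 0,"ty": 0,"tz": 125,"rx": 0,"ry": 0,"rz": 0,"claw": 1},
    {"tx": 0,"ty": 0,"tz": 140,"rx": 0,"ry": 0,"rz": 0,"claw": 1},
    {"tx": 0,"ty": 0,"tz": 150,"rx": 0,"ry": 0,"rz": 0,"claw": 1},
    {"tx": 0,"ty": 0,"tz": 150,"rx": 0,"ry": 0,"rz": 0,"claw": 1},
    {"tx": 0,"ty": 0,"tz": 150,"rx": 0,"ry": 0,"rz": 0,"claw": 1},
    {"tx": 0,"ty": 0,"tz": 150,"rx": 0,"ry": 0,"rz": 0,"claw": 1},
    {"tx": 0,"ty": 0,"tz": 150,"rx": 0,"ry": 0,"rz": 0,"claw": 1}
  ]
}}

```text
time_s: 5.0
ee_pos: [0.5572, 0.0344, 0.1638]
tcp_rot: [1.0, -0.03, -0.0, 0.0]
contact_force: [0.4, 0.5, -5.1]
opening: 0.0572
grip_force: 86.3
```

```bash
python3 - <<'E'
from h import *
snap('wrist','w3');F=[];T=[]
for i in range(6):
    s=arm.get_state();F.append(s['contact_force']);T.append(s['wrist_torque']);arm.get_image('scene')
print(s['ee_pos'],s['opening'],s['grip_force'],np.round(F,2).tolist(),np.round(np.mean(T,0),3),np.round(s['joint_positions'],2))
snap('side','d3')
E
```

```text
[0.55752118 0.0344969  0.16427241] 0.05731398771035632 86.32796823978424 [[0.49, 0.02, -5.15], [0.36, 0.49, -4.76], [-0.35, -0.12, -4.74], [0.11, -0.1, -5.23], [-0.5, 1.1, -5.37], [0.88, 0.76, -4.75]] [-0.006 -0.002  0.002] [-0.4   0.37  0.28  1.92 -0.13  0.87 -1.68]
```

The weight is about 5.0 N (0.51 kg), which points to a ball inside. Now I tip it.

Call:
{"method": "carry_out", "body": {
  "targets": [
    {"tx": 0,"ty": 0,"tz": 0,"rx": 0.2,"ry": 4,"rz": 0,"claw": 1},
    {"tx": 0,"ty": 0,"tz": 0,"rx": 0.5,"ry": 9,"rz": 0,"claw": 1},
    {"tx": 0,"ty": 0,"tz": 0,"rx": 0.8,"ry": 14,"rz": 0,"claw": 1},
    {"tx": 0,"ty": 0,"tz": 0,"rx": 1.1,"ry": 19,"rz": 0,"claw": 1},
    {"tx": 0,"ty": 0,"tz": 0,"rx": 1.3,"ry": 23,"rz": 0,"claw": 1},
    {"tx": 0,"ty": 0,"tz": 0,"rx": 1.4,"ry": 25,"rz": 0,"claw": 1},
    {"tx": 0,"ty": 0,"tz": 0,"rx": 1.4,"ry": 25,"rz": 0,"claw": 1},
    {"tx": 0,"ty": 0,"tz": 0,"rx": 1.4,"ry": 25,"rz": 0,"claw": 1},
    {"tx": 0,"ty": 0,"tz": 0,"rx": 1.4,"ry": 25,"rz": 0,"claw": 1},
    {"tx": 0,"ty": 0,"tz": 0,"rx": 1.4,"ry": 25,"rz": 0,"claw": 1}
  ]
}}

```text
time_s: 6.65
ee_pos: [0.5575, 0.0346, 0.1646]
tcp_rot: [0.976, -0.029, -0.216, -0.006]
contact_force: [-0.0, 0.9, -5.8]
opening: 0.0568
grip_force: 89.7
```

```bash
cat > st.py <<'E'
from h import *
T=[];F=[]
for i in range(4):
    s=arm.get_state();F.append(s['contact_force']);T.append(s['wrist_torque']);im=arm.get_image('side')
print(s['time_s'],np.round(s['ee_pos'],4),np.round(s['tcp_rot'],3),s['opening'],np.round(np.mean(F,0),2),np.round(np.mean(T,0),3))
E
python3 st.py; python3 -c "
from h import *
snap('side','d4')"
```

```text
6.8 [0.5575 0.0346 0.1644] [ 0.976 -0.029 -0.217 -0.006] 0.05726931194673037 [ 0.1  -0.06 -5.33] [-0.045 -0.866 -0.005]
```

Call:
{"method": "carry_out", "body": {
  "targets": [
    {"tx": 0,"ty": 0,"tz": 0,"rx": -0.2,"ry": -4,"rz": 0,"claw": 1},
    {"tx": 0,"ty": 0,"tz": 0,"rx": -0.5,"ry": -9,"rz": 0,"claw": 1},
    {"tx": 0,"ty": 0,"tz": 0,"rx": -0.8,"ry": -14,"rz": 0,"claw": 1},
    {"tx": 0,"ty": 0,"tz": 0,"rx": -1.1,"ry": -19,"rz": 0,"claw": 1},
    {"tx": 0,"ty": 0,"tz": 0,"rx": -1.3,"ry": -23,"rz": 0,"claw": 1},
    {"tx": 0,"ty": 0,"tz": 0,"rx": -1.4,"ry": -25,"rz": 0,"claw": 1},
    {"tx": 0,"ty": 0,"tz": 0,"rx": -1.4,"ry": -25,"rz": 0,"claw": 1},
    {"tx": 0,"ty": 0,"tz": 0,"rx": -1.4,"ry": -25,"rz": 0,"claw": 1},
    {"tx": 0,"ty": 0,"tz": 0,"rx": -1.4,"ry": -25,"rz": 0,"claw": 1}
  ]
}}

```text
time_s: 8.02
ee_pos: [0.5578, 0.0344, 0.1642]
tcp_rot: [1.0, -0.03, -0.0, 0.0]
contact_force: [1.7, 0.1, -6.1]
opening: 0.0573
grip_force: 88.8
```

```bash
python3 st.py; python3 - <<'E'
from h import *
snap('side','d5')
a=[cv2.resize(load(f)['frame'][100:220,190:290],None,fx=2.6,fy=2.6) for f in('d3','d4','d5')]
cv2.imwrite('pics/tip.png',np.hstack(a)[:,:,::-1])
E
```

```text
8.175 [0.5577 0.0344 0.1642] [ 1.   -0.03 -0.    0.  ] 0.05702511182942108 [ 0.32  0.04 -5.02] [-0.023  0.025 -0.001]
```

View pics/tip.png

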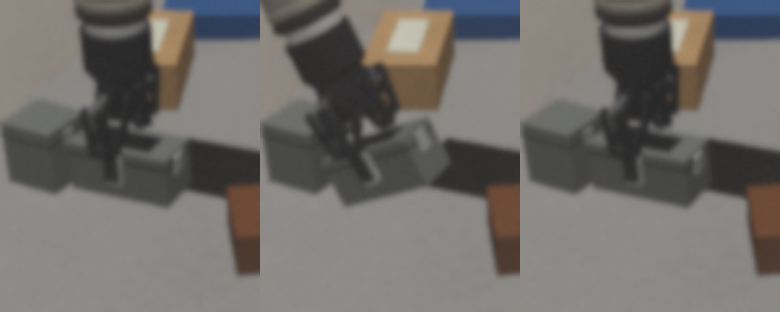

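The case tips rigidly with the gripper (middle panel, about 25°) and comes back level (right panel), with no slip. Now the second tip, the other way.

Call:
{"method": "carry_out", "body": {
  "targets": [
    {"tx": 0,"ty": 0,"tz": 0,"rx": -0.2,"ry": -4,"rz": 0,"claw": 1},
    {"tx": 0,"ty": 0,"tz": 0,"rx": -0.5,"ry": -9,"rz": 0,"claw": 1},
    {"tx": 0,"ty": 0,"tz": 0,"rx": -0.8,"ry": -14,"rz": 0,"claw": 1},
    {"tx": 0,"ty": 0,"tz": 0,"rx": -1.1,"ry": -19,"rz": 0,"claw": 1},
    {"tx": 0,"ty": 0,"tz": 0,"rx": -1.3,"ry": -23,"rz": 0,"claw": 1},
    {"tx": 0,"ty": 0,"tz": 0,"rx": -1.4,"ry": -25,"rz": 0,"claw": 1},
    {"tx": 0,"ty": 0,"tz": 0,"rx": -1.4,"ry": -25,"rz": 0,"claw": 1},
    {"tx": 0,"ty": 0,"tz": 0,"rx": -1.4,"ry": -25,"rz": 0,"claw": 1},
    {"tx": 0,"ty": 0,"tz": 0,"rx": -1.4,"ry": -25,"rz": 0,"claw": 1},
    {"tx": 0,"ty": 0,"tz": 0,"rx": -1.4,"ry": -25,"rz": 0,"claw": 1}
  ]
}}

```text
time_s: 9.52
ee_pos: [0.5578, 0.0343, 0.1644]
tcp_rot: [0.976, -0.029, 0.217, 0.006]
contact_force: [-0.5, 0.9, -4.9]
opening: 0.057
grip_force: 90.6
```

```bash
python3 st.py
```

```text
9.675 [0.5576 0.0344 0.1643] [ 0.976 -0.029  0.217  0.006] 0.05733305308339609 [-0.24  0.72 -5.  ] [ 0.046  0.814 -0.003]
```

Call:
{"method": "carry_out", "body": {
  "targets": [
    {"tx": 0,"ty": 0,"tz": 0,"rx": 0.2,"ry": 4,"rz": 0,"claw": 1},
    {"tx": 0,"ty": 0,"tz": 0,"rx": 0.5,"ry": 9,"rz": 0,"claw": 1},
    {"tx": 0,"ty": 0,"tz": 0,"rx": 0.8,"ry": 14,"rz": 0,"claw": 1},
    {"tx": 0,"ty": 0,"tz": 0,"rx": 1.1,"ry": 19,"rz": 0,"claw": 1},
    {"tx": 0,"ty": 0,"tz": 0,"rx": 1.3,"ry": 23,"rz": 0,"claw": 1},
    {"tx": 0,"ty": 0,"tz": 0,"rx": 1.4,"ry": 25,"rz": 0,"claw": 1},
    {"tx": 0,"ty": 0,"tz": 0,"rx": 1.4,"ry": 25,"rz": 0,"claw": 1},
    {"tx": 0,"ty": 0,"tz": 0,"rx": 1.4,"ry": 25,"rz": 0,"claw": 1}
  ]
}}

```text
time_s: 10.72
ee_pos: [0.5573, 0.0345, 0.1641]
tcp_rot: [1.0, -0.03, 0.0, 0.0]
contact_force: [0.7, -0.4, -4.7]
opening: 0.0571
grip_force: 90.6
```

```bash
python3 st.py
```

```text
10.875 [0.5572 0.0346 0.1644] [ 1.   -0.03  0.   -0.  ] 0.05708429440382579 [ 0.39 -0.25 -5.35] [-0.013 -0.133 -0.025]
```

The weight is 5.0–5.3 N, and the level moment shifted by about 0.16 N m after the reversed tip. A ball is inside, so the case goes on the mat at about (0.557, -0.271).

Call:
{"method": "carry_out", "body": {
  "targets": [
    {"tx": 0,"ty": -10,"tz": 0,"rx": 0,"ry": 0,"rz": 0,"claw": 1},
    {"tx": 0,"ty": -35,"tz": 0,"rx": 0,"ry": 0,"rz": 0,"claw": 1},
    {"tx": 0,"ty": -65,"tz": 0,"rx": 0,"ry": 0,"rz": 0,"claw": 1},
    {"tx": 0,"ty": -100,"tz": 0,"rx": 0,"ry": 0,"rz": 0,"claw": 1},
    {"tx": 0,"ty": -135,"tz": 0,"rx": 0,"ry": 0,"rz": 0,"claw": 1},
    {"tx": 0,"ty": -170,"tz": 0,"rx": 0,"ry": 0,"rz": 0,"claw": 1},
    {"tx": 0,"ty": -205,"tz": 0,"rx": 0,"ry": 0,"rz": 0,"claw": 1},
    {"tx": 0,"ty": -240,"tz": 0,"rx": 0,"ry": 0,"rz": 0,"claw": 1},
    {"tx": 0,"ty": -270,"tz": 0,"rx": 0,"ry": 0,"rz": 0,"claw": 1},
    {"tx": 0,"ty": -295,"tz": 0,"rx": 0,"ry": 0,"rz": 0,"claw": 1},
    {"tx": 0,"ty": -305,"tz": 0,"rx": 0,"ry": 0,"rz": 0,"claw": 1},
    {"tx": 0,"ty": -305,"tz": 0,"rx": 0,"ry": 0,"rz": 0,"claw": 1}
  ]
}}

```text
time_s: 12.42
ee_pos: [0.5571, -0.271, 0.1642]
tcp_rot: [1.0, -0.03, -0.0, -0.0]
contact_force: [-0.8, 0.4, -5.9]
opening: 0.0571
grip_force: 90.5
```

Call:
{"method": "carry_out", "body": {
  "targets": [
    {"tx": 0,"ty": 0,"tz": -15,"rx": 0,"ry": 0,"rz": 0,"claw": 1},
    {"tx": 0,"ty": 0,"tz": -40,"rx": 0,"ry": 0,"rz": 0,"claw": 1},
    {"tx": 0,"ty": 0,"tz": -65,"rx": 0,"ry": 0,"rz": 0,"claw": 1},
    {"tx": 0,"ty": 0,"tz": -90,"rx": 0,"ry": 0,"rz": 0,"claw": 1},
    {"tx": 0,"ty": 0,"tz": -110,"rx": 0,"ry": 0,"rz": 0,"claw": 1},
    {"tx": 0,"ty": 0,"tz": -125,"rx": 0,"ry": 0,"rz": 0,"claw": 1},
    {"tx": 0,"ty": 0,"tz": -135,"rx": 0,"ry": 0,"rz": 0,"claw": 1},
    {"tx": 0,"ty": 0,"tz": -140,"rx": 0,"ry": 0,"rz": 0,"claw": 1},
    {"tx": 0,"ty": 0,"tz": -140,"rx": 0,"ry": 0,"rz": 0,"claw": 1},
    {"tx": 0,"ty": 0,"tz": -140,"rx": 0,"ry": 0,"rz": 0,"claw": 1}
  ]
}}

```text
time_s: 13.68
ee_pos: [0.558, -0.2707, 0.025]
tcp_rot: [1.0, -0.03, 0.001, 0.0]
contact_force: [0.7, -0.0, -5.4]
opening: 0.0573
grip_force: 90.8
```

```bash
python3 st.py;python3 - <<'E'
from h import *
a=snap('scene','s6')['frame'][250:420,60:340];b=snap('wrist','w6')['frame']
c=np.zeros((300,800,3),np.uint8);c[:243,:400]=cv2.resize(a,(400,243));c[:,400:]=cv2.resize(b,(400,300));cv2.imwrite('pics/p6.png',c[:,:,::-1])
E
```

```text
13.825 [ 0.5578 -0.2706  0.0248] [ 1.   -0.03  0.    0.  ] 0.05736597981210427 [ 0.68  0.05 -5.41] [ 0.019 -0.096 -0.007]
```

View pics/p6.png

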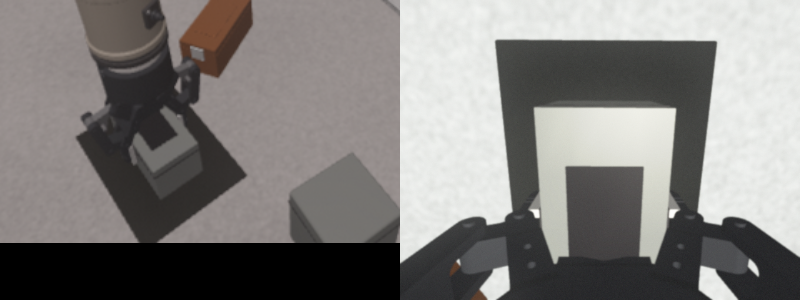

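The case is centred over the mat: its columns 535–675 lie within the mat's 497–716 in the wrist half, about 5 mm above it. The brown box is clear.

Call:
{"method": "carry_out", "body": {
  "targets": [
    {"tx": 0,"ty": 0,"tz": -2,"rx": 0,"ry": 0,"rz": 0,"claw": 1},
    {"tx": 0,"ty": 0,"tz": -3.5,"rx": 0,"ry": 0,"rz": 0,"claw": 1},
    {"tx": 0,"ty": 0,"tz": -4.5,"rx": 0,"ry": 0,"rz": 0,"claw": 1},
    {"tx": 0,"ty": 0,"tz": -5.5,"rx": 0,"ry": 0,"rz": 0,"claw": 1},
    {"tx": 0,"ty": 0,"tz": -5.5,"rx": 0,"ry": 0,"rz": 0,"claw": 1},
    {"tx": 0,"ty": 0,"tz": -5.5,"rx": 0,"ry": 0,"rz": 0,"claw": 1}
  ]
}}

```text
time_s: 14.72
ee_pos: [0.5574, -0.2705, 0.0193]
tcp_rot: [1.0, -0.03, -0.0, -0.0]
contact_force: [-3.9, 3.0, 4.5]
opening: 0.0572
grip_force: 91.3
```

```bash
python3 st.py
```

```text
14.875 [ 0.5574 -0.2705  0.0193] [ 1.   -0.03 -0.   -0.  ] 0.05733562901866373 [-3.78  2.96  5.47] [0.361 0.643 0.019]
```

It is on the mat; the force changed from -5.3 to +5.5 N. I open, then rise.

Call:
{"method": "carry_out", "body": {
  "targets": [
    {"tx": 0,"ty": 0,"tz": 0,"rx": 0,"ry": 0,"rz": 0,"claw": 0.25},
    {"tx": 0,"ty": 0,"tz": 0,"rx": 0,"ry": 0,"rz": 0,"claw": 0},
    {"tx": 0,"ty": 0,"tz": 0,"rx": 0,"ry": 0,"rz": 0,"claw": 0},
    {"tx": 0,"ty": 0,"tz": 0,"rx": 0,"ry": 0,"rz": 0,"claw": 0},
    {"tx": 0,"ty": 0,"tz": 0,"rx": 0,"ry": 0,"rz": 0,"claw": 0},
    {"tx": 0,"ty": 0,"tz": 0,"rx": 0,"ry": 0,"rz": 0,"claw": 0}
  ]
}}

```text
time_s: 15.68
ee_pos: [0.5575, -0.2705, 0.0188]
tcp_rot: [1.0, -0.03, 0.0, 0.0]
contact_force: [-0.2, 0.2, -0.4]
opening: 0.0854
grip_force: 0.0
```

Call:
{"method": "carry_out", "body": {
  "targets": [
    {"tx": 0,"ty": 0,"tz": 10,"rx": 0,"ry": 0,"rz": 0,"claw": 0},
    {"tx": 0,"ty": 0,"tz": 30,"rx": 0,"ry": 0,"rz": 0,"claw": 0},
    {"tx": 0,"ty": 0,"tz": 60,"rx": 0,"ry": 0,"rz": 0,"claw": 0},
    {"tx": 0,"ty": 0,"tz": 95,"rx": 0,"ry": 0,"rz": 0,"claw": 0},
    {"tx": 0,"ty": 0,"tz": 130,"rx": 0,"ry": 0,"rz": 0,"claw": 0},
    {"tx": 0,"ty": 0,"tz": 160,"rx": 0,"ry": 0,"rz": 0,"claw": 0},
    {"tx": 0,"ty": 0,"tz": 180,"rx": 0,"ry": 0,"rz": 0,"claw": 0},
    {"tx": 0,"ty": 0,"tz": 180,"rx": 0,"ry": 0,"rz": 0,"claw": 0},
    {"tx": 0,"ty": 0,"tz": 180,"rx": 0,"ry": 0,"rz": 0,"claw": 0}
  ]
}}

```text
time_s: 16.8
ee_pos: [0.5571, -0.2702, 0.1986]
tcp_rot: [1.0, -0.03, -0.0, -0.0]
contact_force: [0.2, -0.0, 0.1]
opening: 0.0856
grip_force: 0.0
```

```bash
python3 st.py;python3 - <<'E'
from h import *
a=snap('scene','s7')['frame'][250:420,60:340];b=snap('wrist','w7')['frame']
c=np.zeros((300,800,3),np.uint8);c[:243,:400]=cv2.resize(a,(400,243));c[:,400:]=cv2.resize(b,(400,300));cv2.imwrite('pics/p7.png',c[:,:,::-1])
E
```

```text
16.95 [ 0.5569 -0.2702  0.1978] [ 1.    -0.03  -0.001 -0.   ] 0.08515132217741395 [-0.28 -0.23 -0.07] [-0.002  0.016  0.029]
```

View pics/p7.png

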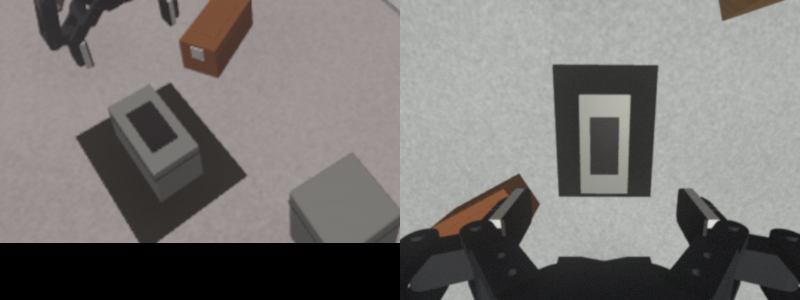

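The case stands flat on the mat, released; in the wrist half the lid spans (578–630, 94–194) and the mat (553–657, 65–196). A last check of the centre offset.

```bash
python3 - <<'E'
from h import *
W=load('w7');k=1.4
f=lambda L,z:np.mean([onz(W,(u-400)*k,v*k,z)[:2] for u,v in L],0)
m=f([(553,65),(657,65),(652,196),(559,196)],.004);c=f([(578,95),(630,95),(628,194),(580,194)],.062)
e=np.linalg.norm(m-c);print(m,c,e)
if e<.03: print(arm.hand_in())
E
```

```text
[ 0.55864657 -0.27120221] [ 0.55539073 -0.26923856] 0.003802154472072122
the job is handed in; nothing more can be done
None
```

The case still holds the ball: it weighed about 5.0–5.3 N, and the load shifted between the two 25° tips. I set it flat on the rubber mat about 4 mm off centre and handed the job in at about 17 s; no verdict was returned.

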